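# Hold a no-contact thermometer over the calibrator window

## Task

First clear the dust cover off the calibrator's window: lift it by its fin and lay it gently, right way up and flat, in the steel tray. Then take the forehead thermometer out of its stand and carry it above the clutter to the calibrator, and finish while still holding it there in the gripper: upright, nose down, centred over the rectangular window with the nose's long side lined up with the window's long side, hovering about 15 mm above the window's rim. The thermometer must never touch the calibrator, and the other things on the table stay where they are.

Things in the scene. Friction and masses are not known exactly. Their poses are not given: they have to be found in the camera images.
- calibrator: Calibrator, fixed: grey case 160 (x) x 120 (y) x 70 mm high, black display on its -x face. Origin: centre of its underside. On top, 20 mm towards +x of the middle, an aluminium collar 70 (x) x 52 (y) mm, 20 mm high, rim 90 mm above the table. Left or right on the table, turned by up to 0.4 rad.
- window (a point): Centre of the calibrator's window at the level of the collar's rim, 90 mm above the table. The window is the collar's opening, 54 mm along x (long side) by 36 mm along y, 20 mm deep with a black floor. Axes as the calibrator's.
- cover: White dust cover, about 70 g, loose: cap 82 (x) x 64 (y) x 14 mm (6 mm plate, 8 mm skirt round the collar with 3 mm play; lifts straight off), grey upright grip fin on its middle 44 (x) x 12 (y) x 30 mm, fin top 44 mm above the origin. Origin: centre of the skirt's lower edge, at the start 82 mm above the table (plate on the rim), axes as the calibrator's.
- tray: Steel tray, open on top, fixed: 200 (x) x 140 (y) x 25 mm high outside, walls and floor 4 mm thick. Origin: centre of its underside. It is empty and lies near the middle of the table, a little to the right.
- stand: White two-well stand, fixed, on the other side of the table from the calibrator: 200 (x) x 70 (y) x 55 mm high. Origin: centre of its underside. Wells at x = -50 and +50 mm, each 52 (x) x 34 (y) mm, floor 10 mm above the table. One holds the thermometer, the other the penlight; which is which varies.
- thermometer: Forehead thermometer, about 150 g, nose down in a well. White rectangular body 46 (x) x 28 (y) mm from 30 to 140 mm above the nose tip, black display on its -x face; black nose 34 (x, long side) x 22 (y) mm below. Origin: centre of the nose's lower end, 10 mm above the table at the start; z up along the body. Axes as the stand's to 0.1 rad.
- penlight: Bystander: round steel penlight, 26 mm diameter (head 32 mm), 135 mm tall, standing in the stand's other well. Origin: centre of its lower end.
- glove_box: Bystander and obstacle: loose white carton glove box with a blue band round its sides, 220 (x) x 110 (y) x 80 mm high, in the middle of the table between stand and calibrator, a little to the left. Origin: centre of its underside.
- oximeter: Bystander: fingertip oximeter, 58 x 32 x 29 mm, near the robot. Origin: centre of its underside.
- strip_jar: Bystander: small jar, 42 mm diameter, 50 mm tall, beyond the glove box. Origin: centre of its underside.
- lancet_pen: Bystander: lancet pen lying along y, 119 mm long, 16 mm wide, 14 mm high, beyond the right side's things. Origin: on its underside.

How it is judged:
By the outcome, as a careful person would: the job done as asked, in the order asked, and still so for the second after the job is handed in, while the arm keeps its last pose, push and grip.
It also fails if it takes over 59 s, if anything falls off the work surface, if the arm or the gripper's body presses on something with over 40 N, if the wrist force passes 120 N, or if a joint passes its speed limit or range.

## Robot

A 7-joint arm with a two-finger parallel gripper is mounted at the origin on the work surface. World frame = base frame: x ahead of the robot, y to its left, z up, the work surface at z = 0. Lengths are in mm, angles in rad, forces in N, time in s.
With the tool pointing down it reaches from about 400 to 875 mm from the base axis. Payload 4.4 kg.
Tool frame: the origin (TCP) lies at the very end of the fingers, on their centre line; the grasp point (between the pads) lies 19 mm behind it; z points along the fingers, y is the line along which they close (so a half turn about z gives the same grasp; the last joint's range is limited). The gripper opens to 85 mm and grips with 20 to 120 N. Pads are 22 mm wide; open, the fingers measure 114 mm over their backs; the gripper's body (76 mm by 85 mm) begins 54 mm behind the grasp point. The pads swing forward as they close: fully open they stand 13 mm farther back than shut.
Start: joints at [1.25, 0.628, 0.038, 1.517, -0.027, 0.996, -0.02], TCP at [163.861, -629.021, 231.313] pointing down, gripper open.
Joint ranges: [-3.06, 3.06], [-0.37, 2.12], [-1.25, 1.32], [0.18, 2.47], [-1.1, 4.24], [0.23, 1.98], [-2.94, 2.94]. Speed limits (rad/s): [2.57, 2.57, 3.14, 3.14, 3.14, 3.14, 3.14].

## Interface

Orientations are given as [roll, pitch, yaw] about the fixed x, y, z axes, in that order (R = Rz(yaw) Ry(pitch) Rx(roll)).
In Python, from cell import status, get_image, ctrl, models gives the robot as it stands.
- The arm moves only by the shell command python3 -m handwheel 'ROWS' [OPENING]. ROWS is JSON, a list of rows, each an object with "delta_pos": the shift along the world's x, y, z in cm, a list of three; "yaw": the turn about the world's z in rad. A call has 1 to 10 rows; each row shifts and turns the commanded pose from where the row before left it; what a row does not reach is not made up. A row lasts 1/12 s, in which the tool goes at most 41.7 mm and 7.16 degrees, less where a joint would pass 70% of its speed; a pose out of reach is approached as far as the arm can. A call is refused whole if a number of a shift passes 4.17 or a number of a turn 0.125, either way. A call with a gripper value outside its range is refused whole. OPENING is the opening, from -1 (shut) to 1 (fully open), set as the call begins (- or left out, the last holds). The fingers move at their own pace and stop on an object; the grip force is fixed at half the most. Time passes only in rows, so rows that do not move let the fingers close. It gives the time, the measured TCP pose, the force, the opening and the grip force at its end, in the units of the state.
- status.read_state(): the state, without advancing time (a new reading comes with each control period).
- get_image(name): name is "scene" or "top" or "wrist"; returns a dict with "color" (384x512x3 uint8, red, green, blue), "z_map" (384x512 float32, mm along the optical axis (not along the pixel's ray), 0 where there is no reading), "fx", "fy", "cx", "cy" (pixels), "position" and "rotation" of the camera in the world; the wrist camera has in their place "hand_eye" (4x4, takes a point from camera to tool coordinates, whose origin is the TCP and whose axes are the flange's). Camera axes: x right, y up, looking along -z (the intrinsics and any distortion apply to the point x, -y, -z); pixel columns grow to the right and rows downward; lengths in mm; the calibration is good to about 2 mm. A picture is of the moment at which its call begins: read the wrist's pose just before it.
- ctrl.finish_job(): hands the job in; it is judged then, once.
Trained networks look in a picture, given as the dict that the camera call returned (one of the last four; its "shot" number tells which), for a name from the list of things; names that differ only in an ending like _2 or _b are one class to them, and where a whole thing is asked for, a point or a joint stands for the part that bears it (a point fixed in the world has none). Each returns a list of dicts, best first, with "score" (0 to 1); they miss things now and then, are a little off and sometimes report something else, mostly with a low value. They report only what shows in the picture. A call takes as long as a camera call.
- models.boxes_of(picture, name): "rect" ([left, top, right, bottom] in pixels, round what is visible of it).
The state is a dict: "clock": time; "qpos": joint angles; "qd": joint speeds; "tau": joint torques, N m; "eef_pos": TCP position; "tool_rot": TCP orientation; "force": force on the tool from outside, world axes, zero at the start; "torque": the same for the moment, N m; "width": finger opening in mm; "gripper_force": force on a finger pad.
Only numpy, scipy, OpenCV 4.12 (cv2) and the standard library are available. Lean on these libraries where they do the work, as an engineer would, in place of code of your own. Each camera call takes 0.05 s, during which the arm holds its last target. There are 200 camera calls.

## Working session

There is one attempt and no reset: what is moved stays moved. The work goes in short steps, Python scripts to look and compute and a shell command to move; the robot and the scene stay as the last step left them, time stands still between calls to the robot, and variables do not carry over. Pictures are saved under pics/ and viewed, at most 10 in all, crops included, and the job is handed in when it is done.

```bash
mkdir -p pics; ls; cat > h.py <<'E'
import numpy as np, cv2
from cell import status, get_image, ctrl, models
def cloud(p):
    z=p["z_map"]; v,u=np.mgrid[0:z.shape[0],0:z.shape[1]]
    c=np.stack([(u-p["cx"])/p["fx"]*z,-(v-p["cy"])/p["fy"]*z,-z],-1)
    R=np.array(p["rotation"]); 
    if R.shape!=(3,3): print("rot",R)
    w=c@R.T+np.array(p["position"]); w[z==0]=np.nan
    return w
E
python3 - <<'E'
from h import *
s=status.read_state(); print(s["clock"],s["eef_pos"],s["tool_rot"],s["width"])
for n in("top","scene"):
    p=get_image(n); print(n,p["position"],p["rotation"],[k for k in p])
    cv2.imwrite(f"pics/{n}0.png",p["color"][:,:,::-1])
    np.savez(f"{n}0.npz",**{k:v for k,v in p.items()})
    for m in"calibrator cover tray stand thermometer penlight glove_box oximeter strip_jar lancet_pen".split():
        b=models.boxes_of(p,m); print(m,[(np.round(x["rect"]).tolist(),round(x["score"],2)) for x in b[:2]])
E
```

```text
pics
0.0 [ 163.70606516 -628.40935827  230.38753166] [-3.13969821e+00  1.76093501e-05  2.54794912e-01] 85.33445255878621
top [ 361.99477841  -10.99601184 1146.81127012] [ 0.17114333  0.02772278 -1.56206043] ['color', 'z_map', 'fx', 'fy', 'cx', 'cy', 'position', 'rotation', 'shot']
calibrator [([124.0, 172.0, 184.0, 234.0], 0.9)]
cover [([134.0, 174.0, 161.0, 211.0], 0.63), ([237.0, 140.0, 250.0, 161.0], 0.27)]
tray [([278.0, 147.0, 326.0, 210.0], 0.82)]
stand [([350.0, 203.0, 384.0, 270.0], 0.8)]
thermometer [([358.0, 245.0, 382.0, 261.0], 0.77)]
penlight []
glove_box [([204.0, 185.0, 253.0, 265.0], 0.75)]
oximeter [([283.0, 239.0, 291.0, 260.0], 0.52)]
strip_jar [([236.0, 140.0, 252.0, 158.0], 0.73)]
lancet_pen [([328.0, 153.0, 365.0, 159.0], 0.71)]
scene [ 903.72437741 -531.68945984  779.90781387] [0.74665968 0.00629464 0.6086978 ] ['color', 'z_map', 'fx', 'fy', 'cx', 'cy', 'position', 'rotation', 'shot']
calibrator [([227.0, 282.0, 256.0, 329.0], 0.52)]
cover [([304.0, 105.0, 334.0, 127.0], 0.96), ([111.0, 223.0, 184.0, 299.0], 0.27)]
tray [([205.0, 202.0, 301.0, 282.0], 0.72)]
stand [([113.0, 222.0, 187.0, 299.0], 0.84)]
thermometer [([112.0, 207.0, 139.0, 248.0], 0.58)]
penlight [([144.0, 240.0, 161.0, 276.0], 0.89)]
glove_box [([142.0, 241.0, 160.0, 276.0], 0.73), ([211.0, 128.0, 292.0, 198.0], 0.72)]
oximeter [([183.0, 181.0, 209.0, 202.0], 0.61)]
strip_jar [([307.0, 197.0, 324.0, 219.0], 0.86)]
lancet_pen [([226.0, 283.0, 260.0, 329.0], 0.85)]
```

```bash
sed -i 's/    if R.shape.*/    from scipy.spatial.transform import Rotation as Ro; R=Ro.from_euler("xyz",R).as_matrix() if R.shape==(3,) else R/' h.py
python3 - <<'E'
from h import *
d=[dict(np.load(f"{n}0.npz")) for n in("top","scene")]
im=[cv2.resize(x["color"][:,:,::-1],None,fx=.78 if 0 else 1,fy=1) for x in d]
cv2.imwrite("pics/a.png",cv2.resize(d[0]["color"][130:290,110:400,::-1],None,fx=2.6,fy=2.6))
cv2.imwrite("pics/b.png",cv2.resize(d[1]["color"][80:340,80:360,::-1],None,fx=2.3,fy=2.3))
t,s=d
W=cloud(t);S=cloud(s)
def rr(P):  # min area rect
    r=cv2.minAreaRect(P[:,:2].astype(np.float32)); return np.round(r[0],1),np.round(r[1],1),round(r[2],1)
def seg(W,rect,lo,hi):
    l,tp,r,b=rect; P=W[tp:b,l:r].reshape(-1,3); return P[(P[:,2]>lo)&(P[:,2]<hi)]
for nm,C,L in(("top",W,dict(cal=(115,165,195,240,60,77),cover=(115,165,195,240,86,105),fin=(115,165,195,240,115,140),tray=(265,135,335,220,15,40),stand=(340,190,400,280,45,65),therm=(340,190,400,280,135,165),pen=(340,190,400,280,110,148),box=(195,175,265,275,70,95),oxi=(275,230,300,270,15,40),jar=(228,130,258,165,40,60),table=(300,300,350,340,-30,30))),
 ("scene",S,dict(cal=(270,80,350,190,60,77),cover=(290,90,350,140,86,105),fin=(290,90,350,140,115,140),tray=(195,190,310,290,15,40),stand=(100,195,200,310,45,65),therm=(100,195,150,260,135,165),pen=(140,195,170,285,110,148),box=(200,120,300,205,70,95)))):
    for k,(l,a,r,b,lo,hi) in L.items():
        P=seg(C,(l,a,r,b),lo,hi)
        print(nm,k,len(P), *( [*rr(P),"z",np.round(np.median(P[:,2]),1)] if len(P)>3 else []))
E
```

```text
top cal 1519 [524.7 334.2] [160.2 121.6] 19.4 z 69.9
top cover 568 [544.1 340.3] [82.9 64.8] 19.2 z 96.1
top fin 81 [544.  340.4] [43.2 13.2] 19.3 z 125.5
top tray 324 [ 600.8 -107.4] [138.3 202. ] 89.9 z 24.0
top stand 1232 [ 427.8 -299.9] [ 71.4 200.3] 79.6 z 54.6
top therm 260 [ 423.4 -299.3] [ 30.3 137.3] 80.8 z 148.3
top pen 186 [ 423.1 -299.2] [ 30.4 137.9] 80.7 z 140.6
top box 2987 [452.  101.5] [110.3 219.8] 83.8 z 80.2
top oxi 218 [382.4 -63.4] [57.5 31.8] 12.7 z 28.7
top jar 127 [687.7  72.5] [36.1 33.6] 1.1 z 50.0
top table 1992 [ 184.7 -177.4] [111.1 145.4] 0.3 z -0.2
scene cal 987 [560.7 228.8] [159.2 340.9] 19.1 z 70.3
scene cover 331 [543.7 339.4] [82.  67.4] 19.5 z 96.9
scene fin 75 [544.1 339.5] [42.8 15.8] 16.9 z 125.0
scene tray 897 [542.1 -78.5] [286.1 316.1] 89.8 z 23.5
scene stand 1588 [ 426.8 -300.7] [ 70.5 203.5] 80.0 z 55.3
scene therm 318 [ 423.3 -301.1] [ 27.8 136.9] 79.0 z 148.9
scene pen 168 [ 477.1 -310. ] [30.9 30.2] 64.9 z 136.7
scene box 2282 [461.3 182.2] [277.3 221. ] 83.4 z 80.7
```

View pics/a.png

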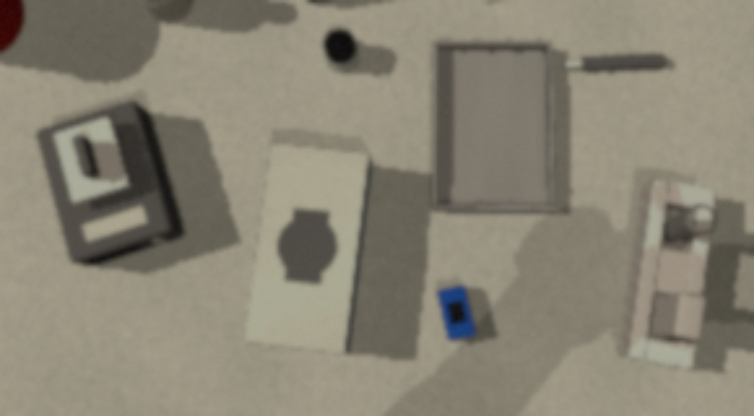

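View pics/b.png

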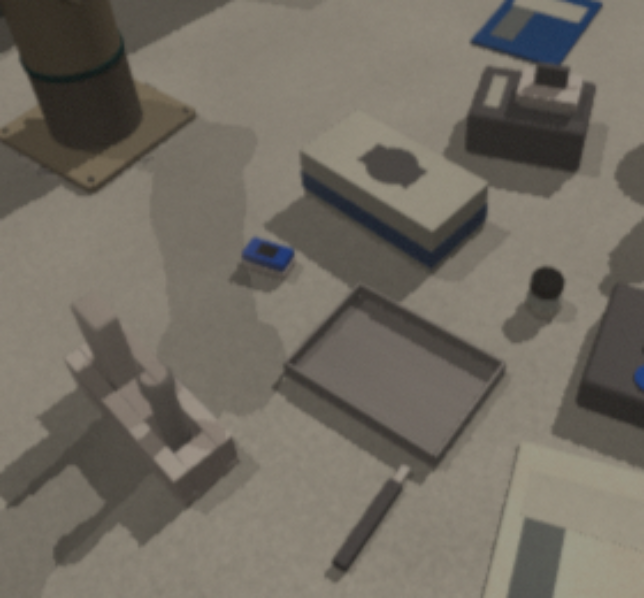

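```bash
python3 - <<'E'
from h import *
for n,(l,a,r,b) in(("top",(340,190,400,280)),("scene",(100,195,200,310))):
    C=cloud(dict(np.load(n+"0.npz")))[a:b,l:r].reshape(-1,3)
    C=C[(C[:,0]<415)]
    for lo,hi in((75,100),(100,130),(146,156)):
        P=C[(C[:,2]>lo)&(C[:,2]<hi)]
        print(n,lo,len(P),*[np.round(x,1) for x in cv2.minAreaRect(P[:,:2].astype(np.float32))],np.median(P[:,2]))
E
python3 -m handwheel '[{"delta_pos":[2,3,0]},{"delta_pos":[2,3,0]},{"delta_pos":[2,3,0]},{"delta_pos":[2,3,0]},{"delta_pos":[2,3,0]},{"delta_pos":[2,3,0]},{"delta_pos":[2,3,0]},{"delta_pos":[2,3,0]},{"delta_pos":[2,3,0]},{"delta_pos":[2,3,0]}]' 0.2
```

```text
top 75 44 [ 374.6 -280.3] [48.4 18.6] 16.4 86.68365702679796
top 100 53 [ 376.8 -280.6] [49.  17.6] 10.0 114.80788115752011
top 146 175 [ 378.6 -291.1] [27.4 45.6] 81.0 149.13979385573873
scene 75 108 [ 383.2 -302.4] [49.1 21.4] 22.5 87.97124323779121
scene 100 141 [ 384.3 -301.9] [46.1 21.7] 26.9 115.50365408881873
scene 146 202 [ 378.5 -292.5] [27.2 45.4] 80.3 150.01393534330612schema error: expected keys delta_pos, yaw
```

```bash
python3 -m handwheel '[{"delta_pos":[2,3,0],"yaw":0},{"delta_pos":[2,3,0],"yaw":0},{"delta_pos":[2,3,0],"yaw":0},{"delta_pos":[2,3,0],"yaw":0},{"delta_pos":[2,3,0],"yaw":0},{"delta_pos":[2,3,0],"yaw":0},{"delta_pos":[2,3,0],"yaw":0},{"delta_pos":[2,3,0],"yaw":0},{"delta_pos":[2,3,0],"yaw":0},{"delta_pos":[2,3,0],"yaw":0}]' 0.2
```

```text
clock: 1.93
eef_pos: [364.7, -327.6, 231.6]
tool_rot: [3.141, -0.0, 0.255]
force: [1.3, -1.1, -0.1]
width: 51.0
gripper_force: 0.0
```

```bash
python3 -m handwheel '[{"delta_pos":[0.9,3.34,0],"yaw":0},{"delta_pos":[0.9,3.34,0],"yaw":0},{"delta_pos":[0.9,3.34,0],"yaw":0},{"delta_pos":[0.9,3.34,0],"yaw":0},{"delta_pos":[0.9,3.34,0],"yaw":0},{"delta_pos":[0.9,3.34,0],"yaw":0},{"delta_pos":[0.9,3.34,0],"yaw":0},{"delta_pos":[0.9,3.34,0],"yaw":0},{"delta_pos":[0.9,3.34,0],"yaw":0},{"delta_pos":[0.9,3.34,0],"yaw":0}]'
python3 -m handwheel '[{"delta_pos":[0.9,3.34,0],"yaw":0},{"delta_pos":[0.9,3.34,0],"yaw":0},{"delta_pos":[0.9,3.34,0],"yaw":0},{"delta_pos":[0.9,3.34,0],"yaw":0},{"delta_pos":[0.9,3.34,0],"yaw":0},{"delta_pos":[0.9,3.34,0],"yaw":0},{"delta_pos":[0.9,3.34,0],"yaw":0},{"delta_pos":[0.9,3.34,0],"yaw":0.04},{"delta_pos":[0.9,3.34,0],"yaw":0.042},{"delta_pos":[0,0,0],"yaw":0}]'
```

```text
clock: 2.77
eef_pos: [454.2, 6.6, 231.6]
tool_rot: [3.141, -0.001, 0.255]
force: [0.3, -0.5, 0.7]
width: 51.2
gripper_force: 0.0
clock: 3.6
eef_pos: [534.6, 314.9, 231.2]
tool_rot: [-3.135, -0.004, 0.347]
force: [-0.0, 1.9, 0.1]
width: 51.3
gripper_force: 0.0
```

```bash
python3 -m handwheel '[{"delta_pos":[0.47,1.25,-1],"yaw":0},{"delta_pos":[0.47,1.25,-1],"yaw":0},{"delta_pos":[0,0,-1],"yaw":0},{"delta_pos":[0,0,0],"yaw":0}]'
cat >> h.py <<'E'
def wcloud():
    from scipy.spatial.transform import Rotation as Ro
    s=status.read_state(); p=get_image("wrist"); z=p["z_map"]
    v,u=np.mgrid[0:z.shape[0],0:z.shape[1]]
    c=np.stack([(u-p["cx"])/p["fx"]*z,-(v-p["cy"])/p["fy"]*z,-z],-1)
    H=np.array(p["hand_eye"]); t=c@H[:3,:3].T+H[:3,3]
    w=t@Ro.from_euler("xyz",s["tool_rot"]).as_matrix().T+s["eef_pos"]; w[z==0]=np.nan
    return p,w,s
E
python3 - <<'E'
from h import *
p,w,s=wcloud(); print(s["eef_pos"],s["tool_rot"])
cv2.imwrite("pics/w1.png",p["color"][:,:,::-1])
for lo,hi in((60,77),(90,102),(118,132)):
    P=w.reshape(-1,3); P=P[(P[:,2]>lo)&(P[:,2]<hi)&(np.hypot(P[:,0]-544,P[:,1]-340)<130)]
    print(lo,len(P),*[np.round(x,1) for x in cv2.minAreaRect(P[:,:2].astype(np.float32))],np.median(P[:,2]))
E
```

```text
clock: 3.93
eef_pos: [542.7, 329.9, 198.9]
tool_rot: [3.141, 0.004, 0.338]
force: [-0.5, -0.2, 0.2]
width: 51.5
gripper_force: 0.0
[542.71116908 329.90003831 198.86943383] [3.14054221 0.00431229 0.3376976 ]
60 11257 [525.1 335.7] [158.8 120.3] 18.6 68.7167258376198
90 5622 [543.4 341.7] [82.6 64.1] 18.6 94.81849789398626
118 804 [543.9 341.7] [43.6 11.6] 18.2 124.69044145154362
```

View pics/w1.png

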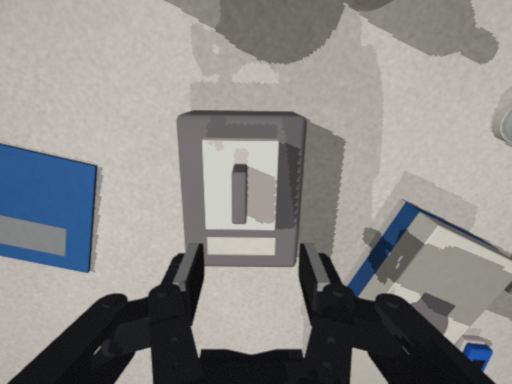

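```bash
python3 -m handwheel '[{"delta_pos":[0.05,0.55,0],"yaw":-0.005},{"delta_pos":[0.05,0.55,0],"yaw":-0.004},{"delta_pos":[0,0,-2],"yaw":0},{"delta_pos":[0,0,-2],"yaw":0},{"delta_pos":[0,0,-2],"yaw":0},{"delta_pos":[0,0,-1.5],"yaw":0},{"delta_pos":[0,0,-1.0],"yaw":0},{"delta_pos":[0,0,-0.7],"yaw":0},{"delta_pos":[0,0,-0.5],"yaw":0},{"delta_pos":[0,0,0],"yaw":0}]'
```

```text
clock: 4.82
eef_pos: [545.2, 341.6, 104.0]
tool_rot: [3.142, 0.0, 0.328]
force: [0.3, -0.1, 0.1]
width: 51.0
gripper_force: 0.0
```

```bash
python3 -m handwheel '[{"delta_pos":[-0.1,0,-0.25],"yaw":0},{"delta_pos":[0,0,0],"yaw":0},{"delta_pos":[0,0,0],"yaw":0},{"delta_pos":[0,0,0],"yaw":0},{"delta_pos":[0,0,0],"yaw":0},{"delta_pos":[0,0,0],"yaw":0},{"delta_pos":[0,0,0],"yaw":0},{"delta_pos":[0,0,0],"yaw":0}]' -1
```

```text
clock: 5.48
eef_pos: [544.7, 341.9, 102.6]
tool_rot: [-3.141, -0.001, 0.328]
force: [-0.4, -0.6, 5.7]
width: 10.7
gripper_force: 60.6
```

```bash
python3 -m handwheel '[{"delta_pos":[0,0,0.3],"yaw":0},{"delta_pos":[0,0,0.5],"yaw":0},{"delta_pos":[0,0,0.8],"yaw":0},{"delta_pos":[0,0,1.5],"yaw":0},{"delta_pos":[0,0,2],"yaw":0},{"delta_pos":[0,0,2.5],"yaw":0},{"delta_pos":[0,0,2.5],"yaw":0},{"delta_pos":[0,0,0],"yaw":0}]'
python3 - <<'E'
from h import *
p,w,s=wcloud(); print(s["eef_pos"],s["force"],s["width"])
cv2.imwrite("pics/w2.png",p["color"][:,:,::-1])
t=get_image("top");W=cloud(t);P=W[165:240,115:195].reshape(-1,3)
for lo,hi in((86,94),):
    Q=P[(P[:,2]>lo)&(P[:,2]<hi)]; print(len(Q))
E
```

```text
clock: 6.15
eef_pos: [547.0, 343.4, 208.7]
tool_rot: [-3.139, -0.009, 0.328]
force: [1.6, 0.1, -1.4]
width: 11.0
gripper_force: 59.9
[547.00222957 343.43117452 208.66533953] [ 1.64693673  0.12361992 -1.42893902] 10.95302335371996
145
```

View pics/w2.png

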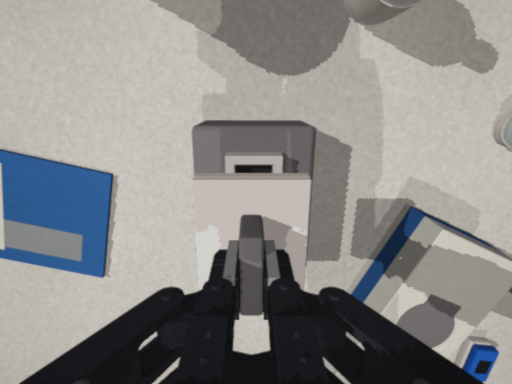

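```bash
python3 -m handwheel '[{"delta_pos":[0.2,-1.5,0],"yaw":-0.02},{"delta_pos":[0.36,-3,0],"yaw":-0.02},{"delta_pos":[0.36,-3,0],"yaw":-0.02},{"delta_pos":[0.36,-3,0],"yaw":-0.02},{"delta_pos":[0.36,-3,0],"yaw":-0.02},{"delta_pos":[0.36,-3,0],"yaw":-0.02},{"delta_pos":[0.36,-3,0],"yaw":-0.02},{"delta_pos":[0.36,-3,0],"yaw":-0.02},{"delta_pos":[0.36,-3,0],"yaw":-0.02},{"delta_pos":[0.36,-3,0],"yaw":-0.02}]'
python3 -m handwheel '[{"delta_pos":[0.36,-3,0],"yaw":-0.02},{"delta_pos":[0.36,-3,0],"yaw":-0.02},{"delta_pos":[0.36,-3,0],"yaw":-0.02},{"delta_pos":[0.36,-3,0],"yaw":-0.02},{"delta_pos":[0.36,-3,0],"yaw":-0.02},{"delta_pos":[0.2,-1.6,0],"yaw":-0.02},{"delta_pos":[0,0,0],"yaw":0},{"delta_pos":[0,0,0],"yaw":0}]'
```

```text
clock: 7.08
eef_pos: [577.1, 53.4, 201.4]
tool_rot: [3.141, 0.003, 0.125]
force: [0.5, 0.1, -0.8]
width: 10.6
gripper_force: 59.8
clock: 7.75
eef_pos: [597.5, -110.5, 201.8]
tool_rot: [-3.141, 0.002, 0.005]
force: [-0.6, 0.8, -0.6]
width: 10.4
gripper_force: 59.8
```

```bash
python3 -m handwheel '[{"delta_pos":[0,0,-1.5],"yaw":0},{"delta_pos":[0,0,-2.5],"yaw":0},{"delta_pos":[0,0,-2.5],"yaw":0},{"delta_pos":[0,0,-2.5],"yaw":0},{"delta_pos":[0,0,-2.5],"yaw":0},{"delta_pos":[0,0,-2],"yaw":0},{"delta_pos":[0,0,-1.5],"yaw":0},{"delta_pos":[0,0,-1],"yaw":0},{"delta_pos":[0,0,-0.6],"yaw":0},{"delta_pos":[0,0,0],"yaw":0}]'
python3 -m handwheel '[{"delta_pos":[0,0,-0.2],"yaw":0},{"delta_pos":[0,0,-0.1],"yaw":0},{"delta_pos":[0,0,-0.1],"yaw":0},{"delta_pos":[0,0,0],"yaw":0},{"delta_pos":[0,0,0],"yaw":0}]'
```

```text
clock: 8.58
eef_pos: [597.9, -108.0, 35.7]
tool_rot: [-3.141, 0.002, 0.009]
force: [-0.2, 0.3, -0.7]
width: 10.5
gripper_force: 59.8
clock: 9.0
eef_pos: [599.0, -109.5, 33.3]
tool_rot: [3.141, -0.001, 0.008]
force: [-0.2, 0.2, -1.4]
width: 10.7
gripper_force: 59.8
```

```bash
python3 -m handwheel '[{"delta_pos":[0,0,-0.15],"yaw":0},{"delta_pos":[0,0,-0.15],"yaw":0},{"delta_pos":[0,0,-0.15],"yaw":0},{"delta_pos":[0,0,-0.15],"yaw":0},{"delta_pos":[0,0,0],"yaw":0},{"delta_pos":[0,0,0],"yaw":0}]'
```

```text
clock: 9.5
eef_pos: [598.5, -109.4, 26.6]
tool_rot: [-3.142, 0.0, 0.008]
force: [0.0, 0.5, -1.0]
width: 11.1
gripper_force: 59.8
```

```bash
python3 -m handwheel '[{"delta_pos":[0,0,-0.1],"yaw":0},{"delta_pos":[0,0,0],"yaw":0},{"delta_pos":[0,0,0],"yaw":0}]'; python3 -m handwheel '[{"delta_pos":[0,0,-0.1],"yaw":0},{"delta_pos":[0,0,0],"yaw":0},{"delta_pos":[0,0,0],"yaw":0}]'
```

```text
clock: 9.75
eef_pos: [598.6, -109.4, 25.8]
tool_rot: [-3.142, 0.0, 0.008]
force: [0.3, -0.2, -0.5]
width: 11.1
gripper_force: 59.8
clock: 10.0
eef_pos: [598.6, -109.4, 24.8]
tool_rot: [-3.142, 0.0, 0.008]
force: [0.5, -0.5, -0.3]
width: 10.4
gripper_force: 59.8
```

```bash
python3 -m handwheel '[{"delta_pos":[0,0,-0.1],"yaw":0},{"delta_pos":[0,0,0],"yaw":0},{"delta_pos":[0,0,0],"yaw":0}]'; python3 -m handwheel '[{"delta_pos":[0,0,-0.05],"yaw":0},{"delta_pos":[0,0,0],"yaw":0},{"delta_pos":[0,0,0],"yaw":0}]'
```

```text
clock: 10.25
eef_pos: [598.7, -109.4, 24.6]
tool_rot: [3.142, -0.0, 0.008]
force: [-1.3, -0.4, 5.5]
width: 10.8
gripper_force: 60.7
clock: 10.5
eef_pos: [598.7, -109.4, 24.6]
tool_rot: [3.142, -0.0, 0.008]
force: [-3.0, 0.8, 9.5]
width: 10.7
gripper_force: 61.4
```

```bash
python3 -m handwheel '[{"delta_pos":[0,0,0.05],"yaw":0},{"delta_pos":[0,0,0],"yaw":0},{"delta_pos":[0,0,0],"yaw":0},{"delta_pos":[0,0,0],"yaw":0},{"delta_pos":[0,0,0.5],"yaw":0},{"delta_pos":[0,0,1],"yaw":0},{"delta_pos":[0,0,2],"yaw":0},{"delta_pos":[0,0,3],"yaw":0},{"delta_pos":[0,0,3],"yaw":0},{"delta_pos":[0,0,3],"yaw":0}]' 0.1
python3 -m handwheel '[{"delta_pos":[0,0,3],"yaw":0},{"delta_pos":[0,0,3],"yaw":0},{"delta_pos":[-1,0,3],"yaw":0},{"delta_pos":[-3,-1,2],"yaw":-0.03},{"delta_pos":[-3,-2.5,0],"yaw":-0.04},{"delta_pos":[-3,-2.5,0],"yaw":-0.05},{"delta_pos":[-3,-2.5,0],"yaw":-0.05},{"delta_pos":[0,0,0],"yaw":0}]'
python3 - <<'E'
from h import *
p,w,s=wcloud();print(s["eef_pos"],s["tool_rot"],s["width"])
def R(C,lo,hi,c,r):
    P=C.reshape(-1,3);P=P[(P[:,2]>lo)&(P[:,2]<hi)&(np.hypot(P[:,0]-c[0],P[:,1]-c[1])<r)]
    print(lo,len(P),*([np.round(x,1) for x in cv2.minAreaRect(P[:,:2].astype(np.float32))]+[np.median(P[:,2]),P[:,2].std()] if len(P)>4 else []))
R(w,140,158,(378,-292),60)
for n in("top","scene"):
    q=get_image(n);C=cloud(q);print(n)
    R(C,12,24,(599,-110),45);R(C,38,60,(599,-110),40);R(C,140,158,(378,-292),45);R(C,83,100,(544,341),50)
    cv2.imwrite(f"pics/{n}1.png",cv2.resize(q["color"][100:300,100:400,::-1],None,fx=2.4,fy=2.4))
E
```

```text
clock: 11.33
eef_pos: [598.5, -109.4, 150.8]
tool_rot: [3.142, -0.0, 0.008]
force: [0.4, -0.0, 0.5]
width: 46.8
gripper_force: 0.0
clock: 12.0
eef_pos: [461.6, -200.6, 260.0]
tool_rot: [3.137, 0.003, -0.174]
force: [-0.8, -0.0, -1.0]
width: 46.9
gripper_force: 0.0
[ 461.60223814 -200.58583845  260.00095509] [ 3.13728611  0.00340777 -0.17434409] 46.93020207451425
140 1230 [ 378.5 -290. ] [27.1 45.3] 79.0 148.2086428989752 2.0267268707856263
top
12 457 [ 598.3 -108.8] [61.6 82.7] 89.5 18.013174797700913 2.0632533168966245
38 65 [ 597.6 -109.4] [42.8 12.3] 0.6 48.01616459614024 2.3728215667527857
140 0
83 245 [544.1 340.8] [71.1 52.9] 18.3 89.80158911391823 2.4068050984346807
scene
12 532 [ 597.4 -110.5] [83.1 65.5] 1.1 18.446414119020687 1.7575306734887723
38 109 [ 597.5 -110.8] [12.6 43.5] 90.0 47.18281056239118 3.592867827704563
140 237 [ 378.4 -292.4] [27.7 47.5] 80.1 149.69302950652752 2.77303646091085
83 192 [543.7 339.8] [69.5 59.2] 17.7 89.96137929834549 2.8153174565209262
```

View pics/scene1.png

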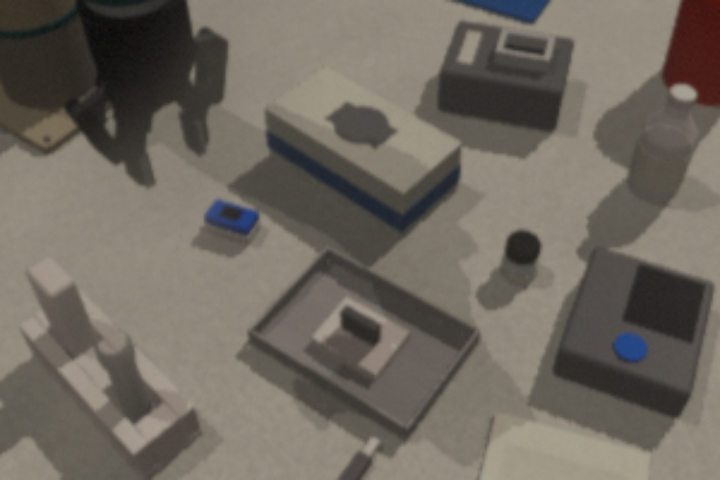

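```bash
python3 -m handwheel '[{"delta_pos":[-2,-2,0],"yaw":0},{"delta_pos":[-2.5,-2.8,0],"yaw":0},{"delta_pos":[-2.3,-2.6,0],"yaw":0},{"delta_pos":[-1.5,-1.7,0],"yaw":0},{"delta_pos":[0,0,0],"yaw":0},{"delta_pos":[0,0,0],"yaw":0},{"delta_pos":[0,0,0],"yaw":0}]' 0.45
```

```text
clock: 12.73
eef_pos: [387.5, -284.1, 258.9]
tool_rot: [-3.141, -0.001, -0.159]
force: [0.2, 1.0, -0.8]
width: 62.2
gripper_force: 0.0
```

```bash
python3 -m handwheel '[{"delta_pos":[-0.5,-0.4,-0.5],"yaw":-0.008},{"delta_pos":[-0.4,-0.3,-1],"yaw":-0.008},{"delta_pos":[0,0,-2],"yaw":0},{"delta_pos":[0,0,-2],"yaw":0},{"delta_pos":[0,0,-1.5],"yaw":0},{"delta_pos":[0,0,-1],"yaw":0},{"delta_pos":[0,0,0],"yaw":0},{"delta_pos":[0,0,0],"yaw":0}]'
python3 - <<'E'
from h import *
p,w,s=wcloud();print(s["eef_pos"],s["tool_rot"])
P=w.reshape(-1,3)
P=P[(P[:,2]>140)&(P[:,2]<158)&(np.hypot(P[:,0]-378,P[:,1]+291)<50)]
print(len(P),cv2.minAreaRect(P[:,:2].astype(np.float32)),np.median(P[:,2]))
cv2.imwrite("pics/w3.png",p["color"][:,:,::-1])
E
```

```text
clock: 13.4
eef_pos: [377.0, -291.5, 178.3]
tool_rot: [-3.141, 0.001, -0.176]
force: [-0.5, -0.4, 0.4]
width: 61.9
gripper_force: 0.0
[ 377.03156221 -291.54372228  178.30666091] [-3.14078245e+00  1.08513626e-03 -1.76438609e-01]
2761 ((377.9898376464844, -291.1360168457031), (28.025362014770508, 45.37031936645508), 79.69800567626953) 148.43156311384993
```

View pics/w3.png

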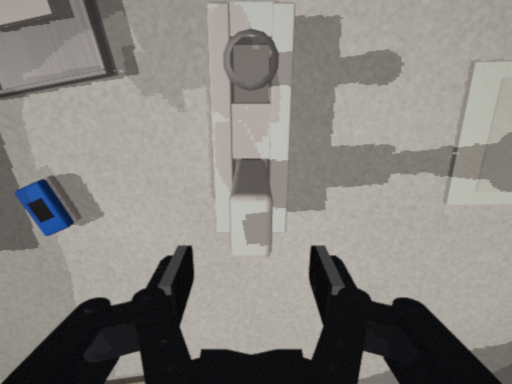

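```bash
python3 -m handwheel '[{"delta_pos":[0.1,0,-1],"yaw":0},{"delta_pos":[0,0,-1.5],"yaw":0},{"delta_pos":[0,0,-1.5],"yaw":0},{"delta_pos":[0,0,-1.5],"yaw":0},{"delta_pos":[0,0,-1.5],"yaw":0},{"delta_pos":[0,0,-0.8],"yaw":0},{"delta_pos":[0,0,0],"yaw":0},{"delta_pos":[0,0,0],"yaw":0}]'
python3 -m handwheel '[{"delta_pos":[0,0,0],"yaw":0},{"delta_pos":[0,0,0],"yaw":0},{"delta_pos":[0,0,0],"yaw":0},{"delta_pos":[0,0,0],"yaw":0},{"delta_pos":[0,0,0],"yaw":0},{"delta_pos":[0,0,0],"yaw":0},{"delta_pos":[0,0,0],"yaw":0}]' -1
```

```text
clock: 14.12
eef_pos: [378.1, -292.5, 101.2]
tool_rot: [3.141, -0.001, -0.178]
force: [0.2, 0.5, 0.9]
width: 62.0
gripper_force: 0.0
clock: 14.7
eef_pos: [378.3, -292.5, 101.7]
tool_rot: [3.141, -0.002, -0.178]
force: [-0.2, 0.4, 6.3]
width: 27.6
gripper_force: 58.9
```

```bash
python3 -m handwheel '[{"delta_pos":[0,0,0.5],"yaw":0},{"delta_pos":[0,0,1],"yaw":0},{"delta_pos":[0,0,1.5],"yaw":0},{"delta_pos":[0,0,2],"yaw":0},{"delta_pos":[0,0,2],"yaw":0},{"delta_pos":[0,0,2],"yaw":0},{"delta_pos":[0,0,2],"yaw":0},{"delta_pos":[0,0,2],"yaw":0},{"delta_pos":[0,0,2],"yaw":0},{"delta_pos":[0,0,1],"yaw":0}]'
python3 - <<'E'
from h import *
p,w,s=wcloud();print(s["eef_pos"],s["tool_rot"],s["force"])
q=get_image("scene");C=cloud(q)
print([(np.round(x["rect"]).tolist(),round(x["score"],2)) for x in models.boxes_of(q,"thermometer")])
P=C.reshape(-1,3);e=s["eef_pos"]
m=(np.hypot(C[...,0]-e[0],C[...,1]-e[1])<40)&(C[...,2]>100)&(C[...,2]<e[2]-25)
Q=C[m];
for a in range(120,260,20):
    S=Q[(Q[:,2]>a)&(Q[:,2]<a+20)]
    if len(S)>8: print(a,len(S),cv2.minAreaRect(S[:,:2].astype(np.float32)))
print(np.percentile(Q[:,2],[0,2]))
cv2.imwrite("pics/s2.png",cv2.resize(q["color"][100:330,60:300,::-1],None,fx=2.5,fy=2.5))
E
```

```text
clock: 15.53
eef_pos: [378.0, -293.0, 263.3]
tool_rot: [3.14, -0.003, -0.178]
force: [0.6, -1.0, -2.4]
width: 27.3
gripper_force: 59.1
[ 378.03426698 -292.96057627  263.25303023] [ 3.14016731e+00 -2.81268475e-03 -1.78470041e-01] [ 0.64967492 -0.99154666 -2.38595232]
[([93.0, 157.0, 126.0, 210.0], 0.56)]
160 26 ((383.73284912109375, -300.82464599609375), (35.7530632019043, 19.339574813842773), 29.853145599365234)
180 84 ((383.5885925292969, -301.1734313964844), (36.48118209838867, 17.231765747070312), 26.969757080078125)
200 85 ((383.9388427734375, -303.06201171875), (47.49068069458008, 22.63271713256836), 26.79608154296875)
220 122 ((384.5459899902344, -303.65753173828125), (47.62936782836914, 21.282501220703125), 25.325708389282227)
[172.66119224 176.05531863]
```

View pics/s2.png

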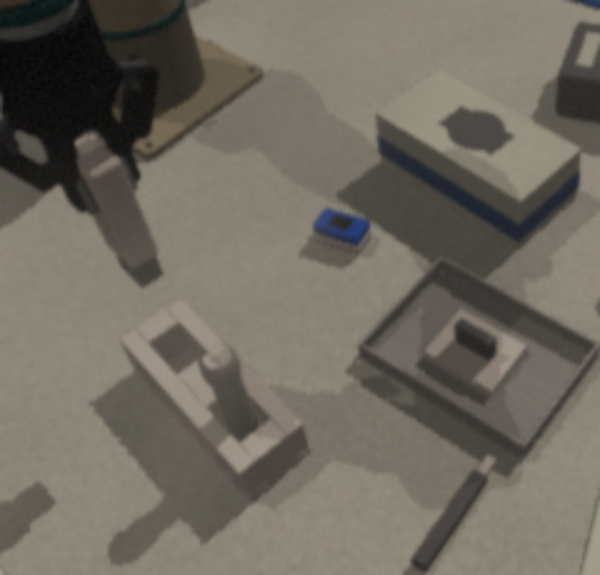

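```bash
python3 -m handwheel '[{"delta_pos":[0.2,0.8,0],"yaw":0.01},{"delta_pos":[0.5,1.8,0],"yaw":0.022},{"delta_pos":[0.7,2.67,0],"yaw":0.022},{"delta_pos":[0.7,2.67,0],"yaw":0.022},{"delta_pos":[0.7,2.67,0],"yaw":0.022},{"delta_pos":[0.7,2.67,0],"yaw":0.022},{"delta_pos":[0.7,2.67,0],"yaw":0.022},{"delta_pos":[0.7,2.67,0],"yaw":0.022},{"delta_pos":[0.7,2.67,0],"yaw":0.022},{"delta_pos":[0.7,2.67,0],"yaw":0.022}]'
python3 -m handwheel '[{"delta_pos":[0.7,2.67,0],"yaw":0.022},{"delta_pos":[0.7,2.67,0],"yaw":0.022},{"delta_pos":[0.7,2.67,0],"yaw":0.022},{"delta_pos":[0.7,2.67,0],"yaw":0.022},{"delta_pos":[0.7,2.67,0],"yaw":0.022},{"delta_pos":[0.7,2.67,0],"yaw":0.022},{"delta_pos":[0.7,2.67,0],"yaw":0.022},{"delta_pos":[0.7,2.67,0],"yaw":0.022},{"delta_pos":[0.7,2.67,0],"yaw":0.022},{"delta_pos":[0.7,2.67,0],"yaw":0.022}]'
python3 -m handwheel '[{"delta_pos":[0.7,2.67,0],"yaw":0.022},{"delta_pos":[0.7,2.67,0],"yaw":0.022},{"delta_pos":[0.7,2.67,0],"yaw":0.022},{"delta_pos":[0.5,1.8,0],"yaw":0.01},{"delta_pos":[0.2,0.9,0],"yaw":0},{"delta_pos":[0,0,0],"yaw":0},{"delta_pos":[0,0,0],"yaw":0},{"delta_pos":[0,0,0],"yaw":0}]'
```

```text
clock: 16.52
eef_pos: [439.6, -50.8, 259.6]
tool_rot: [-3.141, 0.003, 0.032]
force: [0.1, -0.9, -1.2]
width: 27.2
gripper_force: 59.2
clock: 17.35
eef_pos: [509.4, 215.7, 259.2]
tool_rot: [3.141, 0.003, 0.252]
force: [0.8, 0.2, -2.5]
width: 27.0
gripper_force: 59.1
clock: 18.02
eef_pos: [538.3, 319.1, 260.2]
tool_rot: [3.14, 0.002, 0.324]
force: [0.3, -0.8, -1.5]
width: 27.6
gripper_force: 59.2
```

```bash
python3 -m handwheel '[{"delta_pos":[0.26,1.0,0],"yaw":0.003},{"delta_pos":[0.26,1.0,0],"yaw":0.003},{"delta_pos":[0,0,-0.8],"yaw":0},{"delta_pos":[0,0,-1.2],"yaw":0},{"delta_pos":[0,0,-1],"yaw":0},{"delta_pos":[0,0,-0.5],"yaw":0},{"delta_pos":[0,0,0],"yaw":0},{"delta_pos":[0,0,0],"yaw":0}]'
cat > m.py <<'E'
from h import *
p,w,s=wcloud();e=s["eef_pos"];print(e,s["tool_rot"])
P=w.reshape(-1,3);P=P[(P[:,2]>83)&(P[:,2]<100)&(np.hypot(P[:,0]-544,P[:,1]-341)<50)]
print("wrist collar",len(P),P[:,:2].min(0),P[:,:2].max(0))
cv2.imwrite(f"pics/wm{int(s['clock']*100)}.png",p["color"][:,:,::-1])
from scipy.spatial.transform import Rotation as Ro
q=get_image("scene");C=cloud(q)
cv2.imwrite(f"pics/sm{int(s['clock']*100)}.png",cv2.resize(q["color"][50:200,240:400,::-1],None,fx=4,fy=4))
c,sn=np.cos(.328),np.sin(.328)
d=C-np.array([543.9,340.5,0]); L=np.stack([d[...,0]*c+d[...,1]*sn,-d[...,0]*sn+d[...,1]*c,C[...,2]],-1)
L=L[(abs(L[...,0])<45)&(abs(L[...,1])<45)&(L[...,2]>80)&(L[...,2]<e[2]+40)]
for a in range(80,int(e[2]),8):
    S=L[(L[:,2]>a)&(L[:,2]<=a+8)]
    if len(S)>4: print(a,len(S),np.round([S[:,0].min(),S[:,0].max(),S[:,1].min(),S[:,1].max()],1))
E
python3 m.py
```

```text
clock: 18.68
eef_pos: [543.8, 341.1, 225.4]
tool_rot: [3.141, 0.001, 0.332]
force: [0.9, 0.3, -1.4]
width: 27.3
gripper_force: 59.3
[543.78133403 341.10443565 225.43739108] [3.14139169e+00 6.81376367e-04 3.31591646e-01]
wrist collar 1285 [505.04215272 306.27494317] [584.80425232 377.19652071]
80 87 [-34.6  33.7 -28.7  22.8]
88 139 [-35.5  34.3 -28.4  27.8]
136 23 [-16.   15.7 -11.9   3.2]
144 27 [-16.7  15.8 -12.2  -6.1]
152 29 [-17.4  15.9 -11.9   9.2]
160 22 [-15.9  16.3 -11.2  -7.1]
168 33 [-22.8  21.3 -14.6  -6.4]
176 41 [-23.6  21.8 -15.3   2.1]
184 38 [-21.2  21.9 -15.5   9.8]
192 39 [-22.7  21.  -16.   -9.3]
200 40 [-23.7  22.  -15.8  -6.7]
208 43 [-25.   22.  -14.9   2.2]
216 39 [-22.6  20.1 -16.5  -7.6]
224 33 [-23.9  22.  -20.5  -5.9]
```

```bash
python3 -m handwheel '[{"delta_pos":[0,0,-0.5],"yaw":0},{"delta_pos":[0,0,-0.8],"yaw":0},{"delta_pos":[0,0,-0.7],"yaw":0},{"delta_pos":[0,0,-0.5],"yaw":0},{"delta_pos":[0,0,-0.3],"yaw":0},{"delta_pos":[0,0,0],"yaw":0},{"delta_pos":[0,0,0],"yaw":0},{"delta_pos":[0,0,0],"yaw":0}]'; python3 m.py | head -8; ls pics
python3 - <<'E'
from h import *
q=get_image("scene");C=cloud(q);m=(np.hypot(C[...,0]-544,C[...,1]-340)<30)&(C[...,2]>96)&(C[...,2]<150);Z=np.where(m,C[...,2],np.nan)
cols=np.where(m.any(0))[0];print("lowest per column",[round(float(np.nanmin(Z[:,c]))) for c in cols])
E
```

```text
clock: 19.45
eef_pos: [544.0, 341.5, 198.0]
tool_rot: [-3.141, -0.001, 0.332]
force: [-0.9, -0.2, -2.4]
width: 27.3
gripper_force: 59.3
[544.04853578 341.45761805 198.00919552] [-3.14138589e+00 -5.11267129e-04  3.31728168e-01]
wrist collar 1506 [505.7981536  306.85231411] [584.70620701 377.20437475]
80 83 [-35.2  33.6 -28.1  21. ]
88 112 [-35.5  34.4 -28.8  27.2]
104 12 [-11.8  15.4 -11.   -6.1]
112 28 [-16.3  15.9 -11.7   1. ]
120 22 [-17.   15.8  -9.9  -4.1]
128 25 [-17.6  15.4 -12.8  -7.3]
a.png
b.png
s2.png
scene0.png
scene1.png
sm1868.png
sm1945.png
top0.png
top1.png
w1.png
w2.png
w3.png
wm1868.png
wm1945.png
lowest per column [142, 113, 108, 108, 107, 112, 110, 113, 111, 109, 110, 109, 117, 143, 142, 146]
```

```bash
python3 -m handwheel '[{"delta_pos":[0,-0.05,-0.13],"yaw":-0.003},{"delta_pos":[0,0,0],"yaw":0},{"delta_pos":[0,0,0],"yaw":0},{"delta_pos":[0,0,0],"yaw":0},{"delta_pos":[0,0,0],"yaw":0}]'
```

```text
clock: 20.02
eef_pos: [543.9, 340.8, 196.5]
tool_rot: [-3.142, -0.0, 0.329]
force: [-0.9, 0.1, -2.1]
width: 27.4
gripper_force: 59.3
```

View pics/sm1945.png

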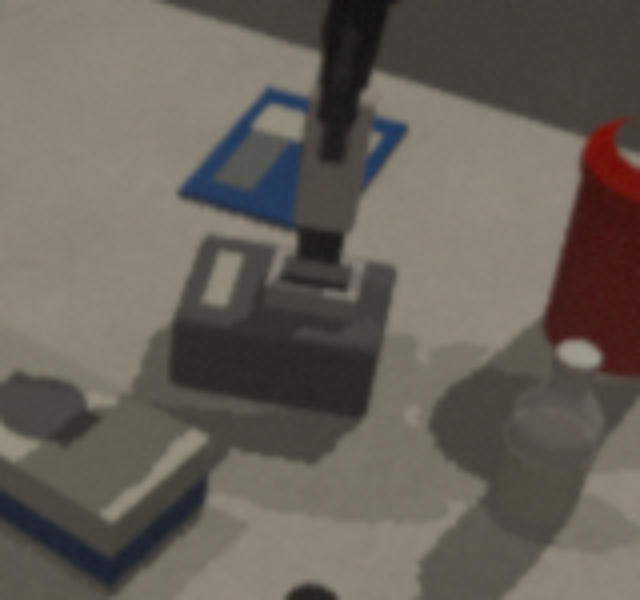

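View pics/wm1945.png

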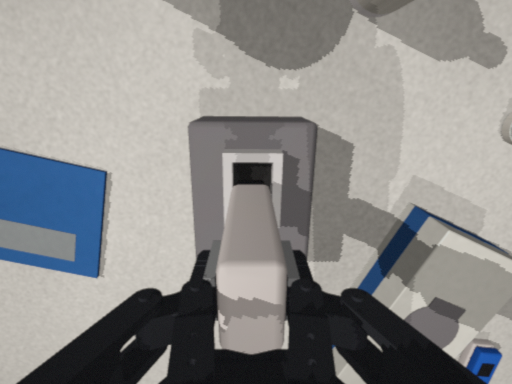

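The pictures show the thermometer upright, with its nose centred over the collar (pixel 252,170 in the wrist view). It hovers clear of the rim and lines up with the window, so I'm handing in.

```bash
python3 -c "
from cell import ctrl; print(ctrl.finish_job())"
```

```text
the job is handed in; nothing more can be done
None
```

I handed the job in at about 20 s: the cover lies flat and right way up in the tray, and the thermometer is held upright about 15 mm above the window's rim, centred to about 1 mm and aligned.

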